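# Run the brass ring round the bay-window rod

### The job

A short bay-window curtain rod is fitted on a white sill section for a trial. Draw the brass ring along the rod, round both bends, until it is fully home against the red stop, then let go and leave it hanging there. Leave the black ring where it is.

Things in the scene. Friction and masses are not known exactly. Their poses are not given: they have to be found in the camera images.
- pole: Fixed white sill, 22 mm high, 70 wide, with a level bent steel rod, 10 mm thick, centre line 110 mm above the bench. Origin on the bench, z up. In its x, y (mm) the rod runs from (-175,-100) straight along +x to a corner at (20,-100), turns 45 degrees left to a corner at (100,-20), then 45 left again, along +y to (100,130). The bends are rounded, starting and ending 25 mm from the corners.
- brass_ring: Brass ring, loose on the rod: 48 mm outside, 35 mm hole, 20 mm wide along its axis, 0.11 to 0.18 kg. Origin at its centre; its x axis is the ring's axis, along the rod (it may have rolled about it). Hanging, its centre is 13 mm below the rod's centre line, 97 mm above the bench. Starts on the first straight, pole x -75 to -20 mm; slides with light friction.
- black_ring: Black plastic ring of the same size, hanging on the same first straight at pole x -142 to -122 mm, near a white disc that ends that side of the rod. To be left alone. Origin at its centre.
- home (a point): Where the brass ring's centre is when it hangs against the red stop, a disc 44 mm across and 8 mm thick on the rod with its face at pole y 107 mm: pole frame (100, 97, 97) mm. The rod runs along pole +y here.
There are look-alikes about, which are no part of the job. Of the things that look like the brass_ring, the middle-sized one is meant.

How it is judged:
By the outcome, as a careful person would: the job done as asked, in the order asked, and still so for the second after the job is handed in, with the robot touching nothing.
It also fails if it takes over 40 s, if anything falls off the work surface, if the arm or the gripper's body presses on something with over 40 N, if the wrist force passes 120 N, or if a joint passes its speed limit or range.

### The arm

A 6-joint arm with a two-finger parallel gripper is mounted at the origin on the work surface. World frame = base frame: x ahead of the robot, y to its left, z up, the work surface at z = 0. Lengths are in m, angles in degrees, forces in N, time in s.
With the tool pointing down it reaches from about 0.4 to 0.825 m from the base axis. Payload 7 kg.
Tool frame: the origin (TCP) lies on the centre line of the jaws, within the pads' length; the fingertips stand 11 mm ahead of it and the grasp point (between the pads) lies 8 mm behind it; z points along the fingers, y is the line along which they close (so a half turn about z gives the same grasp; the last joint's range is limited). The gripper opens to 88 mm and grips with 3 to 60 N. Pads are 19 mm wide; open, the fingers measure 130 mm over their backs; the gripper's body (78 mm by 193 mm) begins 47 mm behind the grasp point.
Start: joints at [-57.691, 20.546, 0.682, 0, -70.136, -16.507], TCP at [0.184, -0.649, 0.238] pointing down, gripper open.
Joint ranges: [-176.03, 176.03], [-82.01, 121.73], [-58.28, 71.71], [-173.87, 95.51], [-174.79, -0.11], [-173.66, 173.66]. Speed limits (degrees/s): [136.94, 136.94, 172.46, 180, 180, 180].

### API

Orientations are given as [roll, pitch, yaw] about the fixed x, y, z axes, in that order (R = Rz(yaw) Ry(pitch) Rx(roll)).
In Python, from plant import r, capture, camera_model, job gives the robot as it stands.
- The arm moves only by the tool drive_tool, never from a script. Its argument "increments" is a list that holds one entry, the list of rows, each a list of 5 numbers: the gripper's target within -1 to 1 (fully open at 1, half-way at 0, shut at -1), then the shift along the tool's x, y, z scaled (see below), then the turn about the tool's z scaled (see below). In form: [[[gripper, tx, ty, tz, roll], ...]]. A call has 1 to 5 rows; each row is the pose to reach, as a shift and turn from the pose commanded when the call began, along the tool's axes at that moment, turning the shorter way round; what a row does not reach only later rows make up. The controller multiplies each number of a shift by 120 mm and each number of a turn by 360 degrees. A row lasts 1/8 s, in which the tool goes at most 62.5 mm and 10.7 degrees, less where a joint would pass 70% of its speed; a pose out of reach is approached as far as the arm can. A call with a number of a shift or a turn outside -1 to 1 is refused whole. A call with a gripper value outside its range is refused whole. The fingers move at their own pace and stop on an object; "squeeze" is the grip in N (left out, the last holds). Time passes only in rows, so rows that repeat a pose let the fingers close. It gives the time, the measured TCP pose, the force, the opening and the grip force at its end, in the units of the state.
- r.get_state(): the state, without advancing time (a new reading comes with each control period).
- capture(name): name is "side" or "top" or "wrist"; returns the picture (400x640x3 uint8, red, green, blue); there is no depth.
- camera_model(name): a dict with "camera_matrix" (3x3 intrinsics, pixels), "rvec" (rotation vector, rad) and "tvec" (3), from world to camera coordinates, as OpenCV has them. Camera axes: x right, y down, z forward; pixel columns grow to the right and rows downward; lengths in m; the calibration is good to about 2 mm. The wrist camera is an equidistant fisheye: a pixel r from the principal point sees the ray r / f radians off the axis. A picture is of the moment at which its call begins: read the wrist's pose just before it. camera_model takes no time and is no camera call; for the wrist camera it gives the pose at the moment of the call.
- job.close_job(): hands the job in; it is judged then, once.
The state is a dict: "time_s": time; "joints": joint angles; "qd": joint speeds; "joint_torque": joint torques, N m; "tcp_pos": TCP position; "eef_rot": TCP orientation; "contact_force": force on the tool from outside, world axes, zero at the start; "moment": the same for the moment, N m; "gripper_width": finger opening in m; "gripper_force": force on a finger pad.
Only numpy, scipy, OpenCV 4.12 (cv2) and the standard library are available. Lean on these libraries where they do the work, as an engineer would, in place of code of your own. Each camera call takes 0.05 s, during which the arm holds its last target. There are 200 camera calls.

## Working session

There is one attempt and no reset: what is moved stays moved. The work goes in short steps, Python scripts to look and compute and a tool call to move; the robot and the scene stay as the last step left them, time stands still between calls to the robot, and variables do not carry over. Pictures are saved under pics/ and viewed, at most 10 in all, crops included, and the job is handed in when it is done.

Besides the shell and the picture viewer there is one more tool, called after "Request:" by a JSON object that holds its "name" and its "arguments". drive_tool: Moves the arm, as the interface text tells. Its arguments: {"type":"object","properties":{"increments":{"type":"array"},"squeeze":{"type":"number"}},"required":["increments"]}

```bash
mkdir -p pics; ls; cat > h.py <<'E'
import numpy as np,cv2
from plant import r,capture,camera_model,job
def save(n,name):
    im=capture(n); cv2.imwrite(f'pics/{name}.png',im[:,:,::-1]); return im
E
python3 - <<'E'
from h import *
for n in('side','top'):
    save(n,n+'0'); m=camera_model(n); print(n,np.array(m['camera_matrix']).round(1).tolist(),m['rvec'],m['tvec'])
s=r.get_state(); print(s['time_s'],s['tcp_pos'],s['eef_rot'],s['gripper_width'])
a=cv2.imread('pics/side0.png');b=cv2.imread('pics/top0.png')
cv2.imwrite('pics/a.png',cv2.resize(np.vstack([a,b]),(480*1,600)))
E
```

```text
pics
side [[430.0, 0.0, 321.7], [0.0, 430.0, 202.3], [0.0, 0.0, 1.0]] [ 2.22458782 -0.39773502  0.1799943 ] [-0.58325693  0.21116218  0.63949949]
top [[493.7, 0.0, 321.6], [0.0, 493.7, 200.2], [0.0, 0.0, 1.0]] [ 2.14850011 -2.10533569  0.22850553] [-0.01604568  0.61059233  0.95993416]
0.1 [ 0.18364904 -0.64908829  0.23670485] [ 1.79914064e+02 -8.15792916e-03 -1.64205415e+02] 0.08796601606023102
```

View pics/top0.png

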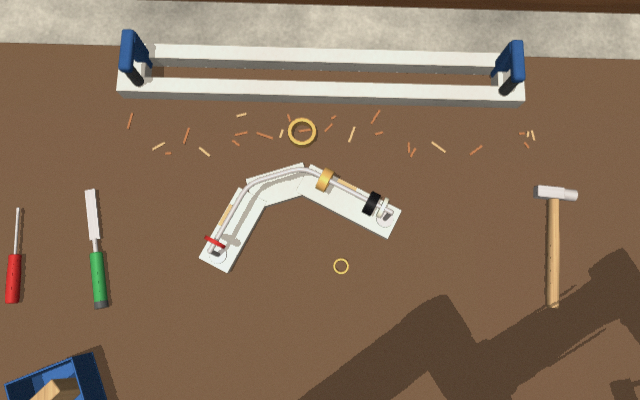

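View pics/side0.png

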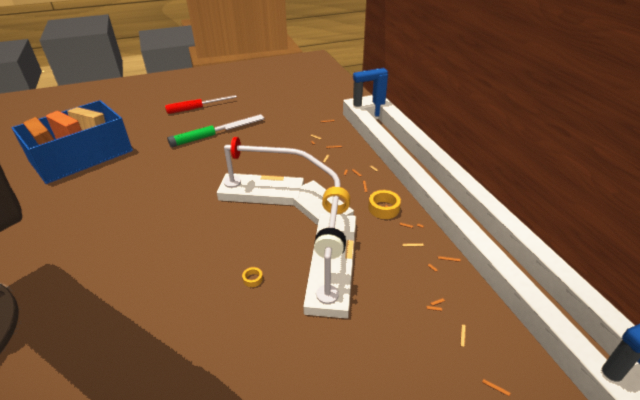

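The top view shows three brass-coloured rings: a large one flat on the bench at (302,131), a small one flat on the bench at (341,266), and one on the rod at (325,180). The one on the rod is the middle-sized ring and fits the description. The black ring is at (371,204), the red stop at (215,242), and the corners of the sill are clear.

```bash
cat >> h.py <<'E'
def cam(n):
    m=camera_model(n); R=cv2.Rodrigues(np.array(m['rvec'],float))[0]; t=np.array(m['tvec'],float).ravel(); K=np.array(m['camera_matrix'],float)
    return K,R,t
def ray(c,uv,fish=False):
    K,R,t=c; x=(uv[0]-K[0,2])/K[0,0]; y=(uv[1]-K[1,2])/K[1,1]
    if fish:
        th=np.hypot(x,y); s=np.sin(th)/th if th>1e-9 else 1; d=np.array([x*s,y*s,np.cos(th)])
    else: d=np.array([x,y,1.])
    return -R.T@t, R.T@d
def onz(c,uv,z,fish=False):
    o,d=ray(c,uv,fish); return o+d*(z-o[2])/d[2]
def tri(c1,u1,c2,u2):
    o1,d1=ray(c1,u1);o2,d2=ray(c2,u2); A=np.c_[d1,-d2]; s=np.linalg.lstsq(A,o2-o1,rcond=None)[0]
    p,q=o1+s[0]*d1,o2+s[1]*d2; return (p+q)/2,np.linalg.norm(p-q)
def proj(c,P):
    K,R,t=c; p=R@P+t; p=K@p; return p[:2]/p[2]
def blobs(im,lo,hi,amin=15):
    m=cv2.inRange(cv2.cvtColor(im,cv2.COLOR_RGB2HSV),np.array(lo),np.array(hi))
    n,_,st,ce=cv2.connectedComponentsWithStats(m); return [(st[i].tolist(),ce[i].round(1).tolist()) for i in range(1,n) if st[i,4]>=amin]
E
python3 - <<'E'
from h import *
T,S=cam('top'),cam('side')
for n in('top','side'):
    im=cv2.imread(f'pics/{n}0.png')[:,:,::-1]
    print(n,'brass',blobs(im,(15,120,120),(30,255,255),40)); print('red',blobs(im,(0,220,120),(4,255,255),30)); print('blk',blobs(im,(0,0,0),(179,255,25),60))
    hsv=cv2.cvtColor(im,cv2.COLOR_RGB2HSV)
    if n=='top':
        m=cv2.inRange(hsv,(0,0,95),(179,60,255)); m[:160]=0;m[280:]=0;m[:,:190]=0;m[:,410:]=0
        cs=max(cv2.findContours(m,0,2)[0],key=cv2.contourArea)
        for p in cv2.approxPolyDP(cs,3,True)[:,0]: print(p,onz(T,p,.022)[:2].round(3))
a=cv2.imread('pics/top0.png')[155:280,190:410]; b=cv2.imread('pics/side0.png')[130:325,205:425]
cv2.imwrite('pics/crop.png',np.hstack([cv2.resize(a,None,fx=2,fy=2),cv2.resize(b,None,fx=1.6,fy=1.6)[:250]]) if 0 else cv2.vconcat([cv2.resize(a,(500,284)),cv2.resize(b[:140],(500,316))]))
E
```

```text
top brass [([287, 117, 29, 28, 328], [301.3, 130.8]), ([316, 167, 18, 25, 220], [324.3, 178.8]), ([333, 258, 16, 17, 124], [340.6, 265.8])]
red []
blk []
[401 210] [ 0.601 -0.175]
[385 197] [ 0.628 -0.141]
[383 201] [ 0.62  -0.136]
[379 199] [ 0.624 -0.128]
[369 216] [ 0.586 -0.106]
[361 211] [ 0.597 -0.089]
[368 193] [ 0.636 -0.104]
[338 183] [ 0.657 -0.039]
[333 175] [ 0.675 -0.028]
[322 192] [ 0.636 -0.005]
[314 187] [0.647 0.013]
[322 170] [ 0.685 -0.004]
[300 162] [0.702 0.044]
[246 178] [0.664 0.16 ]
[247 184] [0.65  0.157]
[242 189] [0.639 0.167]
[238 187] [0.643 0.176]
[229 203] [0.608 0.193]
[233 205] [0.604 0.184]
[223 223] [0.565 0.203]
[217 224] [0.562 0.216]
[210 236] [0.536 0.229]
[226 246] [0.516 0.194]
[222 249] [0.51  0.202]
[207 241] [0.526 0.235]
[199 258] [0.49  0.249]
[228 272] [0.462 0.187]
[263 208] [0.599 0.12 ]
[299 196] [0.626 0.044]
[385 239] [ 0.538 -0.14 ]
side brass [([0, 0, 149, 14, 1085], [50.8, 4.2]), ([0, 0, 366, 76, 12824], [226.3, 26.5]), ([117, 37, 30, 40, 819], [131.3, 57.0]), ([34, 48, 24, 41, 488], [44.4, 71.2]), ([68, 107, 35, 22, 439], [85.2, 116.9]), ([174, 124, 41, 11, 46], [194.3, 128.6]), ([260, 174, 24, 6, 91], [272.1, 176.7]), ([323, 185, 28, 29, 460], [336.8, 198.1]), ([368, 189, 34, 31, 815], [383.9, 203.6]), ([346, 240, 8, 18, 112], [348.9, 248.6]), ([402, 242, 22, 5, 86], [412.7, 244.5]), ([241, 266, 22, 22, 339], [251.9, 276.2]), ([460, 324, 7, 23, 118], [462.8, 335.3])]
red [([165, 99, 37, 14, 286], [183.1, 105.4]), ([231, 137, 7, 21, 79], [233.6, 146.1])]
blk []
```

View pics/crop.png

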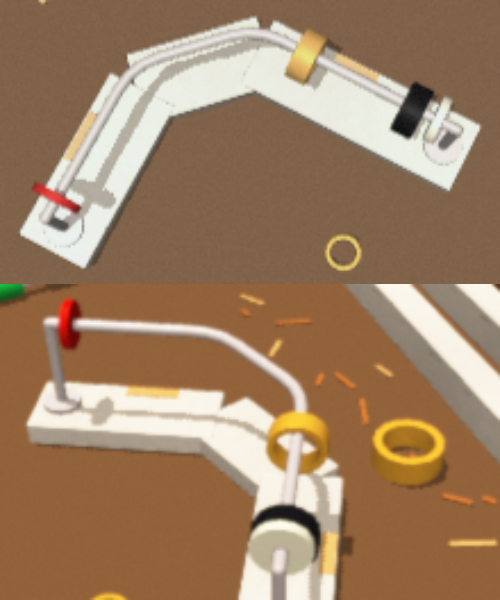

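Confirmed: the mid-sized brass ring hangs on the rod's first straight, between the first bend and the black ring. The other two lie on the bench. Next I measure the pole pose and the ring.

```bash
cat >> h.py <<'E'
from scipy.spatial.transform import Rotation as Ro
O=np.array([.5651,.0646]); YAW=64.4
def w(px,py):  # pole mm -> world
    c,s=np.cos(np.radians(YAW)),np.sin(np.radians(YAW)); return O+np.array([[c,-s],[s,c]])@np.array([px,py])/1e3
def p(xy):
    c,s=np.cos(np.radians(YAW)),np.sin(np.radians(YAW)); return np.array([[c,s],[-s,c]])@(np.asarray(xy)[:2]-O)*1e3
def go(targets,pos=None,rot=None):  # targets: (x,y,z,yaw); prints scaled tx,ty,tz,roll from pose
    s=r.get_state(); pos=s['tcp_pos'] if pos is None else pos; rot=s['eef_rot'] if rot is None else rot
    R=Ro.from_euler('xyz',rot,degrees=True)
    for x,y,z,yw in targets:
        d=R.inv().apply(np.array([x,y,z])-pos)/.12; t=-((yw-rot[2]+180)%360-180)/360
        print('row',d.round(3),round(t,4))
E
python3 - <<'E'
from h import *
T,S=cam('top'),cam('side')
for nm,u,v in(('brass',(325,179.3),(336.5,199)),('red',(215,242),(234.6,147.5))):
    P,e=tri(T,u,S,v); print(nm,P.round(4),round(e,4),p(P).round(1))
print('black',p(onz(T,(371.5,204),.1)))
for q in((20,-100),(100,-20),(100,111),(-155,-100),(60,-60)): print(q,proj(T,np.r_[w(*q),.11]).round(1),proj(S,np.r_[w(*q),.11]).round(1))
print(w(-40,-100))
go([(*w(-40,-100),.238,-115.6)])
E
```

```text
brass [ 0.6453 -0.009   0.1019] 0.0002 [ -31.7 -104.2]
red [0.513  0.1999 0.1131] 0.0023 [ 99.6 105.4]
black [-136.43441632 -101.23144558]
(20, -100) [300.9 168.6] [336.2 177.4]
(100, -20) [246.1 185.9] [298.2 151.5]
(100, 111) [213.6 245.2] [232.7 148.4]
(-155, -100) [380.4 207.8] [327.9 246.3]
(60, -60) [273.6 177.2] [316.4 163.9]
[ 0.63799982 -0.01468188]
row [-5.082e+00  4.057e+00 -5.000e-03] -0.135
```

Request:
{"name": "drive_tool", "arguments": {"increments": [[[1,-0.4,0.32,0,0],[1,-0.85,0.68,0,0],[1,-0.85,0.68,0,0]]]}}

```text
time_s: 0.48
tcp_pos: [0.2614, -0.5406, 0.2378]
eef_rot: [180.0, 0.0, -164.0]
contact_force: [0.2, -1.0, 0.1]
gripper_width: 0.0876
gripper_force: 0.0
```

Request:
{"name": "drive_tool", "arguments": {"increments": [[[1,-0.4,0.32,0,0],[1,-0.85,0.68,0,0],[1,-0.85,0.68,0,0]]]}}

```text
time_s: 0.85
tcp_pos: [0.3372, -0.4347, 0.2377]
eef_rot: [180.0, 0.0, -164.0]
contact_force: [-0.5, 0.2, 0.3]
gripper_width: 0.0876
gripper_force: 0.0
```

Request:
{"name": "drive_tool", "arguments": {"increments": [[[1,-0.4,0.32,0,0],[1,-0.85,0.68,0,0],[1,-0.85,0.68,0,0]]]}}

```text
time_s: 1.23
tcp_pos: [0.4132, -0.3289, 0.2376]
eef_rot: [180.0, 0.0, -164.0]
contact_force: [0.1, 0.1, 0.8]
gripper_width: 0.0874
gripper_force: 0.0
```

Request:
{"name": "drive_tool", "arguments": {"increments": [[[1,-0.4,0.32,0,0],[1,-0.85,0.68,0,0],[1,-0.85,0.68,0,0]]]}}

```text
time_s: 1.6
tcp_pos: [0.4891, -0.2229, 0.2373]
eef_rot: [180.0, -0.0, -164.1]
contact_force: [-0.3, 0.3, -0.0]
gripper_width: 0.0877
gripper_force: 0.0
```

Request:
{"name": "drive_tool", "arguments": {"increments": [[[1,-0.4,0.32,0,-0.02],[1,-0.85,0.68,0,-0.05],[1,-0.85,0.68,0,-0.08],[1,-0.85,0.68,0,-0.11],[1,-0.85,0.68,0,-0.135]]]}}

```text
time_s: 2.22
tcp_pos: [0.5632, -0.1195, 0.2371]
eef_rot: [179.9, -0.0, -115.3]
contact_force: [-0.1, 0.2, 0.5]
gripper_width: 0.0876
gripper_force: 0.0
```

```bash
python3 - <<'E'
from h import *
s=r.get_state(); print(s['time_s'],s['tcp_pos'],s['eef_rot'],s['joints'])
go([(*w(-32,-100),.22,-115.6)])
E
```

```text
2.225 [ 0.56319753 -0.11947117  0.23707   ] [ 1.79948868e+02 -4.35221924e-02 -1.15328098e+02] [ 7.48898802e+00  1.13104505e+01 -1.21592456e+01  9.65936566e-03
 -6.65968632e+01 -3.28209472e+01]
row [-1.123 -0.19   0.141] 0.0008
```

Request:
{"name": "drive_tool", "arguments": {"increments": [[[1,-0.5,-0.1,0,0],[1,-0.97,-0.19,0.0,0],[1,-0.97,-0.19,0.0,0],[1,-0.97,-0.19,0.0,0]]]}}

```text
time_s: 2.72
tcp_pos: [0.6341, -0.0242, 0.2368]
eef_rot: [179.9, -0.1, -115.6]
contact_force: [-0.7, -0.3, -0.1]
gripper_width: 0.0873
gripper_force: 0.0
```

```bash
python3 - <<'E'
from h import *
s=r.get_state(); print(s['tcp_pos'],s['eef_rot']); W=cam('wrist'); im=save('wrist','w0'); print(W)
m=cv2.inRange(cv2.cvtColor(im,cv2.COLOR_RGB2HSV),(15,120,120),(30,255,255))
print(blobs(im,(15,120,120),(30,255,255),60))
E
```

```text
[ 0.6340622  -0.02420101  0.23680607] [ 1.79934915e+02 -6.37948691e-02 -1.15640511e+02]
(array([[309.70691629,   0.        , 320.73961643],
       [  0.        , 309.70691629, 198.83890255],
       [  0.        ,   0.        ,   1.        ]]), array([[-9.01199601e-01,  4.33403940e-01,  5.50614827e-04],
       [ 4.19507756e-01,  8.71983998e-01,  2.52303686e-01],
       [ 1.08869284e-01,  2.27606969e-01, -9.67647946e-01]]), array([ 0.58124053, -0.27696605,  0.32473003]))
[([413, 94, 26, 28, 335], [425.2, 107.4]), ([290, 168, 9, 10, 61], [294.2, 173.7]), ([205, 187, 19, 7, 62], [216.6, 189.7]), ([293, 197, 48, 32, 1259], [316.5, 213.4]), ([154, 238, 12, 46, 189], [157.9, 261.2]), ([476, 238, 12, 46, 181], [483.1, 261.0]), ([243, 240, 27, 12, 223], [254.4, 245.9]), ([234, 278, 36, 13, 243], [251.4, 283.0]), ([291, 284, 249, 27, 1191], [405.3, 302.3]), ([608, 321, 21, 20, 116], [618.9, 329.1]), ([444, 373, 6, 27, 84], [446.9, 387.2])]
```

View pics/w0.png

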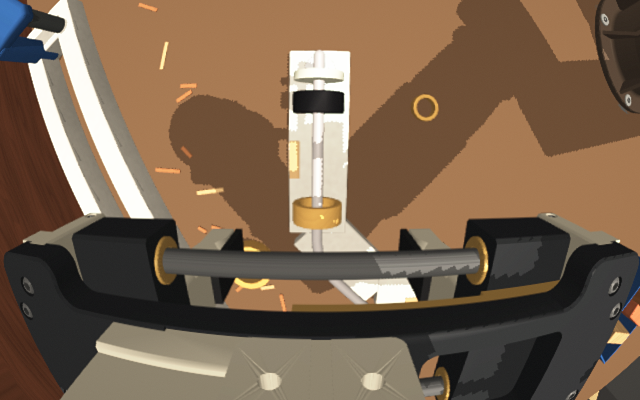

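The wrist view shows the brass ring at (317,213) ahead of the jaws, the black ring at (318,101), and the rod along column 318. The large look-alike is partly hidden near (250,265).

```bash
python3 - <<'E'
from h import *
W=cam('wrist')
for u,z in(((317,198),.121),((317,228),.097),((293,213),.097),((341,213),.097),((317,213),.11),((318,150),.11),((318,240),.11),((318,101),.11)):
    q=onz(W,u,z,True); print(u,q.round(4),p(q).round(1))
s=r.get_state(); print(p(s['tcp_pos'][:2]))
E
```

```text
(317, 198) [ 0.6367 -0.0248  0.121 ] [ -49.6 -103.2]
(317, 228) [0.653  0.0081 0.097 ] [ -12.9 -103.7]
(293, 213) [ 0.6673 -0.0159  0.097 ] [ -28.4 -127. ]
(341, 213) [0.6253 0.0044 0.097 ] [-28.3 -80.3]
(317, 213) [ 0.6444 -0.0094  0.11  ] [ -32.4 -103.4]
(318, 150) [ 0.6182 -0.0614  0.11  ] [ -90.7 -102.3]
(318, 240) [0.6553 0.0153 0.11  ] [  -5.4 -102.6]
(318, 101) [ 0.5993 -0.1006  0.11  ] [-134.2 -102.2]
[ -50.61492873 -100.45685586]
```

```bash
sed -i 's/^O=.*; YAW/O=np.array([.5674,.0635]); YAW/' h.py; python3 - <<'E'
from h import *
W=cam('wrist'); print('cam',p(-W[1].T@W[2]),(-W[1].T@W[2])[2])
im=cv2.imread('pics/w0.png'); m=cv2.inRange(cv2.cvtColor(im,cv2.COLOR_BGR2HSV),(10,100,60),(32,255,255))
for c in(293,294,296,300,317,334,338,340,341):
    y=np.where(m[190:235,c])[0]+190; 
    if len(y): print(c,y.min(),y.max(),p(onz(W,(c,y.min()-.5),.097,True)).round(1),p(onz(W,(c,y.max()+.5),.097,True)).round(1))
T=cam('top'); im=cv2.imread('pics/top0.png'); m=cv2.inRange(cv2.cvtColor(im,cv2.COLOR_BGR2HSV),(15,120,60),(30,255,255))[160:200,310:340]
c=max(cv2.findContours(m,0,2)[0],key=cv2.contourArea); b=cv2.boxPoints(cv2.minAreaRect(c))+[310,160]
for q in b: print(q,p(onz(T,q,.1)).round(1))
E
```

```text
cam [-117.56794337  -97.29591723] 0.3841107735073057
293 202 234 [ -40.  -124.1] [  -6.  -125.1]
294 201 234 [ -41.  -123.1] [  -6.  -124.1]
296 200 234 [ -42.  -121.2] [  -6.  -122.1]
300 198 226 [ -44.  -117.3] [ -14.5 -117.9]
317 208 228 [ -34. -101.] [ -12.4 -101.1]
334 199 226 [-42.9 -84.7] [-14.4 -84.4]
338 201 224 [-40.9 -80.8] [-16.5 -80.5]
340 202 222 [-39.9 -78.9] [-18.6 -78.6]
341 204 209 [-37.9 -77.9] [-31.9 -77.8]
[314.60000181 186.80000114] [-20.  -78.8]
[324.80000114 166.40000057] [ -19.3 -125.6]
[334.39999962 171.19999886] [ -41.  -125.4]
[324.20000076 191.59999847] [-41.4 -78.7]
```

```bash
python3 - <<'E'
from h import *
go([(*w(-30,-101.5),z,-115.6) for z in(.237,.13,.09)])
E
```

```text
row [-0.172 -0.03   0.001] -0.0002
row [-0.173 -0.03   0.893] -0.0002
row [-0.173 -0.031  1.226] -0.0002
```

Request:
{"name": "drive_tool", "arguments": {"increments": [[[1,-0.17,-0.03,0,0],[1,-0.17,-0.03,0.3,0],[1,-0.17,-0.03,0.6,0],[1,-0.17,-0.03,0.75,0],[1,-0.17,-0.03,0.9,0]]]}}

```text
time_s: 3.4
tcp_pos: [0.6469, -0.0063, 0.1295]
eef_rot: [-179.9, 0.0, -115.6]
contact_force: [0.8, 0.7, -0.1]
gripper_width: 0.0879
gripper_force: 0.0
```

Request:
{"name": "drive_tool", "arguments": {"increments": [[[1,0,0,0.15,0],[1,0,0,0.32,0],[1,0,0,0.32,0]]]}}

```text
time_s: 3.78
tcp_pos: [0.6455, -0.0063, 0.0897]
eef_rot: [179.9, -0.1, -115.6]
contact_force: [-0.3, -0.2, 0.3]
gripper_width: 0.0875
gripper_force: 0.0
```

Request:
{"name": "drive_tool", "arguments": {"increments": [[[-1,0,0,0,0],[-1,0,0,0,0],[-1,0,0,0,0],[-1,0,0,0,0],[-1,0,0,0,0]]], "squeeze": 12}}

```text
time_s: 4.4
tcp_pos: [0.6464, -0.006, 0.0914]
eef_rot: [-180.0, 0.0, -115.6]
contact_force: [0.0, 0.8, 1.4]
gripper_width: 0.0468
gripper_force: 12.0
```

```bash
cat >> h.py <<'E'
def path(s): # arc length from pole (-5,-100): pole x,y,heading
    Rr=25/np.tan(np.pi/8); L=Rr*np.pi/4; a=np.array([-5.,-100]); th=0; M=80*np.sqrt(2)-50
    for k,ln in((0,L),(1,M),(0,L),(1,1e9)):
        if s<0: return a+[s,0],0
        d=min(s,ln)
        if k: a=a+d*np.array([np.cos(th),np.sin(th)])
        else:
            t2=th+d/Rr; a=a+Rr*np.array([np.sin(t2)-np.sin(th),np.cos(th)-np.cos(t2)]); th=t2
        s-=ln
        if s<=0: break
    return a,np.degrees(th)
def plan(ss,z,pos,rot):
    go([(*w(*q),z,-180+YAW+h) for q,h in map(path,ss)],pos,rot)
E
python3 - <<'E'
from h import *
s=r.get_state(); print(p(s['tcp_pos'][:2]))
P=lambda s,z:np.r_[w(*path(s)[0]),z]; A=lambda s:[180,0,-180+YAW+path(s)[1]]
plan([-25,-15,-5,0,0],.097,P(-25,.091),A(-25))
for a,b in((0,50),(50,110),(110,160),(160,235)): 
    print(a,b); plan(np.linspace(a,b,6)[1:],.097,P(a,.097),A(a))
E
```

```text
[ -28.58447121 -101.28910436]
row [-0.    0.   -0.05] -0.0
row [-0.083  0.    -0.05 ] -0.0
row [-0.167 -0.    -0.05 ] -0.0
row [-0.208 -0.    -0.05 ] -0.0
row [-0.208 -0.    -0.05 ] -0.0
0 50
row [-0.083  0.007  0.   ] -0.0264
row [-0.164  0.027  0.   ] -0.0527
row [-0.24   0.061  0.   ] -0.0791
row [-0.309  0.106  0.   ] -0.1055
row [-0.371  0.163  0.   ] -0.125
50 110
row [-0.1  0.   0. ] -0.0
row [-0.2  0.   0. ] -0.0
row [-0.3 -0.  -0. ] -0.0
row [-0.4 -0.  -0. ] -0.0
row [-0.5 -0.  -0. ] -0.0
110 160
row [-0.083  0.006  0.   ] -0.0249
row [-0.164  0.026  0.   ] -0.0513
row [-0.24   0.059  0.   ] -0.0777
row [-0.31   0.104  0.   ] -0.1041
row [-0.372  0.159  0.   ] -0.125
160 235
row [-0.125  0.     0.   ] -0.0
row [-0.25  0.    0.  ] -0.0
row [-0.375  0.     0.   ] -0.0
row [-0.5  0.   0. ] -0.0
row [-0.625 -0.     0.   ] -0.0
```

Request:
{"name": "drive_tool", "arguments": {"increments": [[[-1,0,0,-0.05,0],[-1,-0.08,0.01,-0.05,0],[-1,-0.16,0.01,-0.05,0],[-1,-0.2,0.01,-0.05,0],[-1,-0.2,0.01,-0.05,0]]]}}

```text
time_s: 5.03
tcp_pos: [0.6557, 0.0167, 0.0969]
eef_rot: [180.0, -0.0, -115.6]
contact_force: [-0.2, 0.4, -0.9]
gripper_width: 0.0467
gripper_force: 12.0
```

Request:
{"name": "drive_tool", "arguments": {"increments": [[[-1,-0.083,0.007,0,-0.026],[-1,-0.164,0.027,0,-0.053],[-1,-0.24,0.06,0,-0.079],[-1,-0.31,0.106,0,-0.105],[-1,-0.37,0.163,0,-0.125]]]}}

```text
time_s: 5.65
tcp_pos: [0.657, 0.0647, 0.0969]
eef_rot: [180.0, -0.0, -70.3]
contact_force: [1.0, 0.2, -1.8]
gripper_width: 0.0469
gripper_force: 12.0
```

```bash
python3 - <<'E'
from h import *
s=r.get_state(); print(p(s['tcp_pos'][:2]),path(50),s['contact_force'],s['eef_rot'])
plan([110],.097,s['tcp_pos'],s['eef_rot'])
a=save('top','t1'); b=save('side','s1'); cv2.imwrite('pics/c1.png',cv2.hconcat([cv2.resize(a[140:290,190:390,::-1],(400,300)),cv2.resize(b[110:290,210:410,::-1],(400,300))]))
E
```

```text
[ 39.83658098 -80.28324143] (array([ 39.51404532, -80.48595468]), np.float64(45.0)) [ 1.04698363  0.18949828 -1.75843401] [ 1.79979333e+02 -4.35990255e-04 -7.03412208e+01]
row [-0.497 -0.002 -0.001] 0.0007
```

View pics/c1.png

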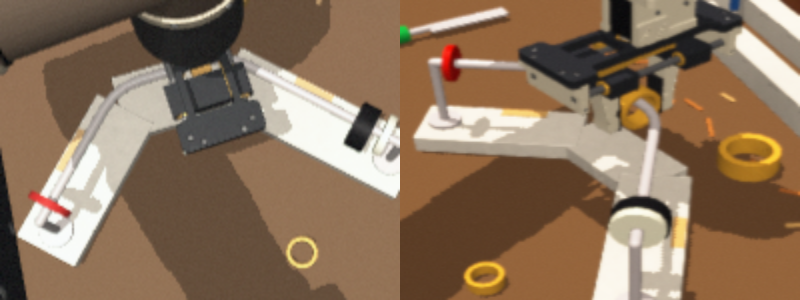

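The picture shows the ring held between the fingers, at about (640,105) in the right half, past the first bend and following the rod. The black ring has not moved. Forces are small, so I carry on.

Request:
{"name": "drive_tool", "arguments": {"increments": [[[-1,-0.1,0,0,0],[-1,-0.2,0,0,0],[-1,-0.3,0,0,0],[-1,-0.4,0,0,0],[-1,-0.5,0,0,0]]]}}

```text
time_s: 6.38
tcp_pos: [0.6369, 0.1221, 0.0972]
eef_rot: [-180.0, 0.0, -70.6]
contact_force: [0.9, -0.1, -1.6]
gripper_width: 0.0465
gripper_force: 12.0
```

Request:
{"name": "drive_tool", "arguments": {"increments": [[[-1,-0.083,0.006,0,-0.025],[-1,-0.164,0.026,0,-0.051],[-1,-0.24,0.059,0,-0.078],[-1,-0.31,0.104,0,-0.104],[-1,-0.37,0.16,0,-0.125]]]}}

```text
time_s: 7.0
tcp_pos: [0.604, 0.1574, 0.0972]
eef_rot: [-180.0, -0.0, -25.3]
contact_force: [0.8, 0.8, -0.9]
gripper_width: 0.0468
gripper_force: 12.0
```

```bash
python3 - <<'E'
from h import *
s=r.get_state(); print(p(s['tcp_pos'][:2]),path(160),s['contact_force'],s['moment'])
plan([235,250],.097,s['tcp_pos'],s['eef_rot'])
E
```

```text
[100.53302944   7.58434806] (array([100.        ,   7.05697011]), np.float64(90.0)) [ 0.81444722  0.80872028 -0.90267417] [-0.04824593  0.14448491  0.05863511]
row [-0.621  0.001  0.001] 0.0008
row [-0.746  0.001  0.001] 0.0008
```

Request:
{"name": "drive_tool", "arguments": {"increments": [[[-1,-0.15,0,0,0],[-1,-0.3,0,0,0],[-1,-0.45,0,0,0],[-1,-0.6,0,0,0],[-1,-0.64,0,0.045,0]]]}}

```text
time_s: 7.62
tcp_pos: [0.5342, 0.1907, 0.0923]
eef_rot: [-179.9, -0.0, -25.6]
contact_force: [0.3, 0.2, -0.8]
gripper_width: 0.0466
gripper_force: 12.0
```

Request:
{"name": "drive_tool", "arguments": {"increments": [[[-1,-0.02,0,0,0],[-1,-0.04,0,0,0],[-1,-0.06,0,0,0],[-1,-0.07,0,0,0],[-1,-0.07,0,0,0]]]}}

```text
time_s: 8.25
tcp_pos: [0.5276, 0.1935, 0.0918]
eef_rot: [-180.0, -0.0, -25.6]
contact_force: [0.5, -0.1, -1.1]
gripper_width: 0.0469
gripper_force: 12.0
```

Request:
{"name": "drive_tool", "arguments": {"increments": [[[-1,-0.015,0,0,0],[-1,-0.03,0,0,0],[-1,-0.03,0,0,0]]]}}

```text
time_s: 8.62
tcp_pos: [0.525, 0.1951, 0.0919]
eef_rot: [-180.0, -0.1, -25.6]
contact_force: [4.5, -1.7, -3.0]
gripper_width: 0.0466
gripper_force: 12.0
```

Request:
{"name": "drive_tool", "arguments": {"increments": [[[-1,-0.01,0,0,0],[-1,-0.02,0,0,0],[-1,-0.02,0,0,0]]]}}

```text
time_s: 9.0
tcp_pos: [0.5242, 0.1955, 0.092]
eef_rot: [-179.9, -0.2, -25.6]
contact_force: [12.2, -6.9, -6.9]
gripper_width: 0.0468
gripper_force: 12.0
```

Request:
{"name": "drive_tool", "arguments": {"increments": [[[-1,0.008,0,0.008,0],[-1,0.014,0,0.008,0],[-1,0.014,0,0.008,0]]]}}

```text
time_s: 9.38
tcp_pos: [0.5244, 0.1956, 0.0917]
eef_rot: [-179.9, -0.1, -25.6]
contact_force: [2.2, -0.8, 4.4]
gripper_width: 0.0467
gripper_force: 12.0
```

```bash
python3 - <<'E'
from h import *
s=r.get_state(); print(p(s['tcp_pos'][:2]),s['tcp_pos'],s['contact_force'])
a=save('top','t2'); b=save('side','s2'); cv2.imwrite('pics/c2.png',cv2.hconcat([cv2.resize(a[160:310,160:360,::-1],(400,300)),cv2.resize(b[90:210,190:350,::-1],(400,300))]))
E
```

```text
[100.53893615  95.80148021] [0.52444455 0.19556374 0.09168531] [ 2.20675645 -0.83403711  4.39399394]
```

View pics/c2.png

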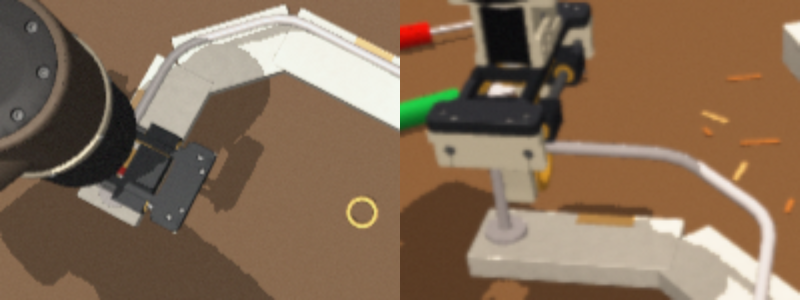

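The ring is at the stop (about (545,170), behind the finger), with light contact and +4 N of vertical support, so it rests on the rod. Now I release.

Request:
{"name": "drive_tool", "arguments": {"increments": [[[0.3,0,0,0,0],[0.6,0,0,0,0],[1,0,0,0,0],[1,0,0,0,0],[1,0,0,0,0]]]}}

```text
time_s: 10.1
tcp_pos: [0.5235, 0.1954, 0.0907]
eef_rot: [180.0, 0.0, -25.6]
contact_force: [-0.5, 0.1, -0.7]
gripper_width: 0.0862
gripper_force: 0.0
```

Request:
{"name": "drive_tool", "arguments": {"increments": [[[1,0,0,-0.2,0],[1,0,0,-0.5,0],[1,0,0,-0.9,0],[1,0,0,-0.98,0]]]}}

```text
time_s: 10.6
tcp_pos: [0.5251, 0.1963, 0.212]
eef_rot: [-179.7, -0.2, -25.6]
contact_force: [-0.8, 0.5, -0.5]
gripper_width: 0.0879
gripper_force: 0.0
```

Request:
{"name": "drive_tool", "arguments": {"increments": [[[1,0.5,0,0,0],[1,0.9,0,0,0],[1,0.98,0,0,0],[1,0.98,0,0,0]]]}}

```text
time_s: 11.1
tcp_pos: [0.6295, 0.144, 0.2071]
eef_rot: [179.9, 0.1, -25.7]
contact_force: [0.5, 0.2, -0.7]
gripper_width: 0.0877
gripper_force: 0.0
```

```bash
python3 - <<'E'
from h import *
a=save('top','t3'); b=save('side','s3'); c=save('wrist','w3'); s=r.get_state(); print(s['time_s'],s['tcp_pos'],s['gripper_width'])
cv2.imwrite('pics/c3.png',cv2.vconcat([cv2.hconcat([cv2.resize(a[160:310,160:360,::-1],(400,300)),cv2.resize(b[110:210,200:333,::-1],(400,300))]),cv2.resize(c[100:280,200:440,::-1],(800,300))]))
print(blobs(b,(15,120,90),(30,255,255),40)); print(blobs(b,(0,200,100),(5,255,255),20))
E
```

```text
11.25 [0.62879462 0.14503337 0.20836431] 0.08771322455166095
[([0, 0, 279, 89, 10772], [143.0, 27.4]), ([311, 0, 56, 76, 2916], [342.9, 31.2]), ([285, 63, 17, 4, 40], [292.7, 64.1]), ([68, 107, 37, 22, 469], [86.2, 117.0]), ([174, 124, 41, 11, 44], [194.0, 128.7]), ([236, 141, 16, 25, 340], [243.0, 153.5]), ([261, 175, 23, 5, 93], [271.9, 177.0]), ([368, 189, 34, 31, 831], [384.1, 203.9]), ([346, 240, 9, 18, 111], [348.9, 248.7]), ([402, 243, 22, 4, 86], [412.5, 244.5]), ([241, 266, 22, 22, 354], [252.0, 276.5]), ([460, 324, 6, 23, 120], [462.7, 335.2])]
[([165, 99, 38, 15, 338], [183.3, 105.8]), ([231, 137, 8, 22, 94], [233.7, 145.6])]
```

View pics/c3.png

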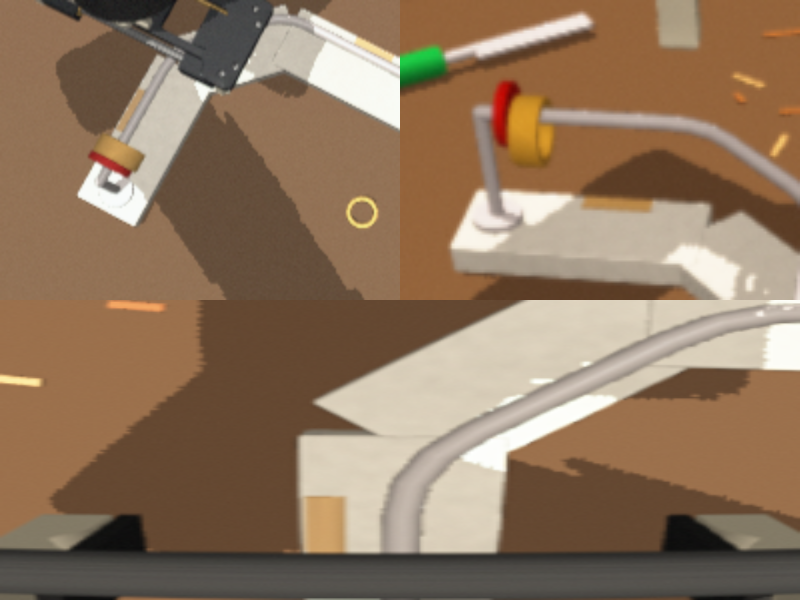

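The brass ring hangs flush against the red stop in both views, at (118,153) in the top crop and (528,130) in the side crop. The gripper is clear of it.

```bash
python3 -c "
from h import *
print(job.close_job())"
```

```text
the job is handed in; nothing more can be done
None
```

The brass ring was drawn round both bends and left hanging against the red stop; the black ring was not touched, and the job was handed in at about 11 s.

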